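# Pump stroke check on the bench scale

## Task

Take the bottle with the pump head out of the grey crate and lay it down on its broad side on the black mat, letting go of it. Then take it afresh, stand it upright in the middle of the scale's steel pan, let go, and push its pump head all the way down to its stop for a moment, without forcing it, and let it spring back up. Leave the other things where they are and the bottle standing on the pan.

Things in the scene. Friction and masses are not known exactly. Their poses are not given: they have to be found in the camera images.
- bottle: The pump bottle: a red 56 x 44 x 112 mm flask with rounded edges (56 along its x, 44 along its y), a shoulder to z = 122 mm, a white collar (radius 15 mm, z = 120 to 136 mm), then the pump head; 172 mm tall. About 0.32 kg (varies). Origin: centre of its base, z towards the pump. Starts lying in the crate on a broad (56 mm) face, its z roughly along the crate's +y, 39 mm free at each side.
- bottle_mid (a point): Point on the pump bottle's axis inside the flask, 65 mm above its base, about its centre of mass. Axes as the bottle's.
- pump_top (a point): Centre of the flat top of the pump head, on the bottle's axis, 172 mm above its base when up. The head is a white disc, radius 16 mm, 14 mm thick, with an 11 mm wide spout that ends 34 mm from the axis on the bottle's +x side, its upper face about 2 mm below the disc's top. Axes as the bottle's.
- pump (a joint): How far the pump head is pushed down into the bottle, m: 0 up, 0.018 fully down at its stop. A spring returns it: about 3.6 N starts it, about 9 N holds it at the stop; over 30 N would damage it.
- crate: Grey open crate, fixed, outside 324 mm (its x) x 232 mm (its y) x 70 mm high, walls and floor 5 mm. Origin: centre of its underside, z up. It holds the three bottles side by side about 95 mm apart along its x, in any order, top ends to its +y. Crate and scale stand left and right of the mat, either way round.
- mat: Black rubber mat, fixed on the counter between crate and scale, 260 mm (x) x 200 mm (y), 4 mm thick. Origin: centre of its underside.
- scale: White bench scale, fixed, housing 230 mm (x) x 200 mm (y), top at 60 mm. Origin: centre of its underside. Its pan lies 30 mm towards its +x.
- pan_top (a point): Centre of the upper face of the scale's steel pan, 160 mm (scale's x) x 180 mm (y), 78 mm above the counter when empty. The pan is sprung: it sinks a few mm (10 at most) under the bottle and further when the pump is pressed, so the stop must be felt for.
- capped: Bystander in the crate: a red 56 x 44 x 112 mm flask with rounded edges with a flat white screw cap (radius 17.5 mm), 154 mm tall. Origin: centre of its base, z to the cap. Lies like the pump bottle.
- nozzled: Bystander in the crate: a red 56 x 44 x 112 mm flask with rounded edges with a pointed white nozzle cap, 172 mm tall. Origin: centre of its base, z to the nozzle. Lies like the pump bottle.
- beaker: Bystander: open glass beaker standing on the counter beyond the mat, 84 mm wide, 100 mm high. Origin: centre of its base.
- tub: Bystander: red tub with a white lid standing on the counter beyond the mat, 90 mm wide, 110 mm high. Origin: centre of its base.
Not all that is in view belongs to the job. What is shaped like the bottle but brown is not meant.

How it is judged (in metres and radians):
On the way, in this order (a step that is already met when the one before it is completed fails the run):
1. the pump bottle lies on its broad side on the mat, let go and at rest (angle between bottle's own z axis and vertical between 1.4 and 1.74 rad and (angle between bottle's own y axis and vertical below 0.2 rad or angle between bottle's own y axis and vertical above 2.94 rad) and x of bottle in the frame of mat between -0.16 and 0.16 m and y of bottle in the frame of mat between -0.13 and 0.13 m and horizontal distance between pump_top and mat below 0.17 m and height (world z) of bottle below 0.032 m and contact force between the fingers and bottle below 0.1 N and linear speed of bottle below 0.03 m/s), for 0.2 s.
2. the pump bottle stands upright in the middle of the scale pan, let go, its pump up (angle between bottle's own z axis and vertical below 0.08 rad and horizontal distance between bottle and pan_top below 0.04 m and z of bottle in the frame of pan_top between -0.005 and 0.005 m and contact force between the fingers and bottle below 0.1 N and linear speed of bottle below 0.03 m/s and value of joint pump below 0.003 m), for 0.2 s.
3. the pump head is down at its stop while the bottle stands on the pan (angle between bottle's own z axis and vertical below 0.08 rad and horizontal distance between bottle and pan_top below 0.04 m and z of bottle in the frame of pan_top between -0.005 and 0.005 m and value of joint pump above 0.0165 m), for 0.15 s.
At the end, for the whole second after the job is handed in: The pump bottle stands upright (within 0.08 rad) on the scale's pan, its base within 40 mm of the pan's centre, at rest and let go, the pump head back up (within 3 mm); the two other bottles still lie in the crate and beaker and tub stand within 50 mm of where they were (all of step 2 and distance of each of capped, nozzled, beaker, tub from where it was at the start of the episode below 0.05 m); the robot touches nothing.
It fails at once if the pump head is forced: pressed with more than 30 N (contact force between anything else and pump above 30 N).
It fails at once if another bottle, the beaker or the tub is moved by more than 50 mm (distance of any of capped, nozzled, beaker, tub from where it was at the start of the episode above 0.05 m).
It also fails if it takes over 69 s, if anything falls off the work surface, if the arm or the gripper's body presses on something with over 40 N, if the wrist force passes 120 N, or if a joint passes its speed limit or range.

## Robot

A 7-joint arm with a two-finger parallel gripper is mounted at the origin on the work surface. World frame = base frame: x ahead of the robot, y to its left, z up, the work surface at z = 0. Lengths are in mm, angles in rad, forces in N, time in s.
With the tool pointing down it reaches from about 400 to 875 mm from the base axis. Payload 4.4 kg.
Tool frame: the origin (TCP) lies midway between the tips of the shut fingers; the grasp point (between the pads) lies 19 mm behind it; z points along the fingers, y is the line along which they close (so a half turn about z gives the same grasp; the last joint's range is limited). The gripper opens to 85 mm and grips with 20 to 120 N. Pads are 22 mm wide; open, the fingers measure 114 mm over their backs; the gripper's body (76 mm by 85 mm) begins 54 mm behind the grasp point. The pads swing forward as they close: fully open they stand 13 mm farther back than shut.
Start: joints at [-1.4, 0.628, 0.038, 1.517, -0.027, 0.996, -0.02], TCP at [152.46, 631.881, 231.313] pointing down, gripper open.
Joint ranges: [-3.06, 3.06], [-0.37, 2.12], [-1.25, 1.32], [0.18, 2.47], [-1.1, 4.24], [0.23, 1.98], [-2.94, 2.94]. Speed limits (rad/s): [2.57, 2.57, 3.14, 3.14, 3.14, 3.14, 3.14].

## Interface

Orientations are given as [roll, pitch, yaw] about the fixed x, y, z axes, in that order (R = Rz(yaw) Ry(pitch) Rx(roll)).
In Python, from cell import ctrl gives the robot as it stands.
- The arm moves only by the shell command python3 -m crank 'ROWS' [OPENING]. ROWS is JSON, a list that holds one entry, the list of rows, each a list of 4 numbers: the shift along the tool's x, y, z normalised to -1 to 1, where 1 is 2.5 cm, then the turn about the tool's z normalised to -1 to 1, where 1 is 0.08 rad. In form: [[[dx, dy, dz, turn], ...]]. A call has 1 to 12 rows; each row shifts and turns the commanded pose from where the row before left it, along the tool's axes as they then stand; what a row does not reach is not made up. A row lasts 1/12 s, in which the tool goes at most 41.7 mm and 7.16 degrees, less where a joint would pass 70% of its speed; a pose out of reach is approached as far as the arm can. A call with a number of a shift or a turn outside -1 to 1 is refused whole. A call with a gripper value outside its range is refused whole. OPENING is the closure, from -1 (fully open) to 1 (shut), set as the call begins (- or left out, the last holds). The fingers move at their own pace and stop on an object; the grip force is fixed at half the most. Time passes only in rows, so rows that do not move let the fingers close. It gives the time, the measured TCP pose, the force, the opening and the grip force at its end, in the units of the state.
- ctrl.read_state(): the state, without advancing time (a new reading comes with each control period).
- ctrl.get_image(name): name is "scene" or "top" or "wrist"; returns a dict with "img" (420x560x3 uint8, red, green, blue), "intrinsics" (3x3 intrinsics, pixels), "dist" ([k1, k2, p1, p2, k3] as OpenCV has them; the pictures are not rectified), "extrinsics" (4x4, takes a point from camera to world coordinates). Camera axes: x right, y up, looking along -z (the intrinsics and any distortion apply to the point x, -y, -z); pixel columns grow to the right and rows downward; lengths in mm; the calibration is good to about 2 mm. A picture is of the moment at which its call begins. There is no depth.
- ctrl.finish_job(): hands the job in; it is judged then, once.
Trained networks look in the newest picture that a camera, given by its name, has taken for a name from the list of things; names that differ only in an ending like _2 or _b are one class to them, and where a whole thing is asked for, a point or a joint stands for the part that bears it (a point fixed in the world has none). Each returns a list of dicts, best first, with "confidence" (0 to 1); they miss things now and then, are a little off and sometimes report something else, mostly with a low value. They report only what shows in the picture. A call takes as long as a camera call. They do not tell look-alikes from the thing itself.
- ctrl.find_in(camera, target): "position" ([row, column] in pixels, amid what is visible of it).
- ctrl.trace(camera, target): "mask" (420x560 bool, what is visible of it) and "position" ([row, column] in pixels, amid what is visible of it).
- ctrl.place_of(camera, target): "position" ([row, column] in pixels: a listed point, or the origin of a listed thing).
The state is a dict: "clock": time; "qpos": joint angles; "qd": joint speeds; "tau": joint torques, N m; "eef_pos": TCP position; "tool_rot": TCP orientation; "force": force on the tool from outside, world axes, zero at the start; "torque": the same for the moment, N m; "width": finger opening in mm; "gripper_force": force on a finger pad.
Only numpy, scipy, OpenCV 4.12 (cv2) and the standard library are available. Lean on these libraries where they do the work, as an engineer would, in place of code of your own. Each camera call takes 0.05 s, during which the arm holds its last target. There are 200 camera calls.

## Working session

There is one attempt and no reset: what is moved stays moved. The work goes in short steps, Python scripts to look and compute and a shell command to move; the robot and the scene stay as the last step left them, time stands still between calls to the robot, and variables do not carry over. Pictures are saved under pics/ and viewed, at most 10 in all, crops included, and the job is handed in when it is done.

```bash
mkdir -p pics; ls; cat > h.py <<'E'
import numpy as np, cv2
from cell import ctrl
from scipy.spatial.transform import Rotation as R
def cam(n):
    d=ctrl.get_image(n); return d
def save(d,f,crop=None,s=1):
    im=d["img"][:,:,::-1]
    if crop: im=im[crop[0]:crop[1],crop[2]:crop[3]]
    cv2.imwrite("pics/"+f,cv2.resize(im,None,fx=s,fy=s,interpolation=cv2.INTER_CUBIC))
def ray(d,rc):
    p=cv2.undistortPoints(np.array([[[rc[1],rc[0]]]],float),np.array(d["intrinsics"]),np.array(d["dist"]))[0,0]
    E=np.array(d["extrinsics"]); v=E[:3,:3]@np.array([p[0],-p[1],-1.]); return E[:3,3],v/np.linalg.norm(v)
def onz(d,rc,z):
    o,v=ray(d,rc); return o+v*(z-o[2])/v[2]
def tri(l):
    A=np.zeros((3,3));b=np.zeros(3)
    for o,v in l:
        P=np.eye(3)-np.outer(v,v);A+=P;b+=P@o
    x=np.linalg.solve(A,b); return x,[round(float(np.linalg.norm((np.eye(3)-np.outer(v,v))@(x-o))),1) for o,v in l]
def proj(d,X):
    E=np.array(d["extrinsics"]);c=E[:3,:3].T@(np.asarray(X,float)-E[:3,3]);c=np.array([c[0],-c[1],-c[2]])
    q=cv2.projectPoints(c[None],np.zeros(3),np.zeros(3),np.array(d["intrinsics"]),np.array(d["dist"]))[0][0,0]; return q[::-1]
E
python3 - <<'E'
from h import *
s=ctrl.read_state(); print(s["clock"],s["eef_pos"],s["tool_rot"],s["width"])
D={n:cam(n) for n in("scene","top")}
for n in D: save(D[n],n+"0.png",s=1.4); print(n,np.round(np.array(D[n]["extrinsics"])[:3,3]))
for t in["bottle","bottle_mid","pump_top","crate","mat","scale","pan_top","capped","nozzled","beaker","tub"]:
    for n in D:
        print(t,n,[(np.round(q["position"]).tolist(),round(q["confidence"],2)) for q in ctrl.place_of(n,t)][:4])
E
```

```text
pics
0.0 [152.30936955 631.28445461 230.39937083] [-3.13974403e+00  3.79089018e-07  2.90474212e+00] 85.25201258420333
scene [1503.  694. 1117.]
top [ 406.  -27. 1301.]
bottle scene [([168.0, 268.0], 0.96), ([200.0, 188.0], 0.95), ([235.0, 147.0], 0.68), ([165.0, 214.0], 0.63)]
bottle top [([256.0, 427.0], 0.91), ([130.0, 392.0], 0.9), ([196.0, 398.0], 0.87), ([303.0, 373.0], 0.83)]
bottle_mid scene [([156.0, 277.0], 0.88), ([162.0, 195.0], 0.85), ([242.0, 160.0], 0.78), ([206.0, 203.0], 0.59)]
bottle_mid top [([257.0, 447.0], 0.84), ([327.0, 378.0], 0.81), ([196.0, 374.0], 0.72), ([130.0, 372.0], 0.59)]
pump_top scene [([267.0, 374.0], 0.62), ([255.0, 184.0], 0.59), ([144.0, 282.0], 0.5), ([222.0, 230.0], 0.48)]
pump_top top [([131.0, 335.0], 0.66), ([193.0, 342.0], 0.55), ([360.0, 394.0], 0.55), ([245.0, 480.0], 0.53)]
crate scene [([200.0, 232.0], 0.85)]
crate top [([228.0, 369.0], 0.75)]
mat scene [([238.0, 300.0], 0.83)]
mat top [([225.0, 267.0], 0.66)]
scale scene [([307.0, 273.0], 0.74), ([282.0, 384.0], 0.58)]
scale top [([223.0, 172.0], 0.76)]
pan_top scene [([268.0, 375.0], 0.91)]
pan_top top [([208.0, 164.0], 0.74)]
capped scene []
capped top [([262.0, 395.0], 0.95)]
nozzled scene [([184.0, 211.0], 0.62)]
nozzled top [([228.0, 398.0], 0.82)]
beaker scene [([171.0, 237.0], 0.62), ([273.0, 226.0], 0.6)]
beaker top [([146.0, 301.0], 0.8)]
tub scene [([301.0, 276.0], 0.73)]
tub top [([143.0, 233.0], 0.58)]
```

View pics/top0.png

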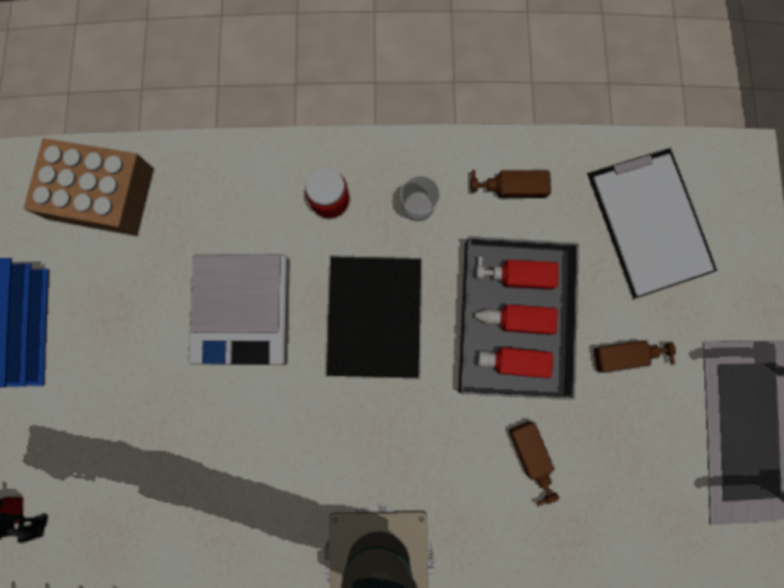

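View pics/scene0.png

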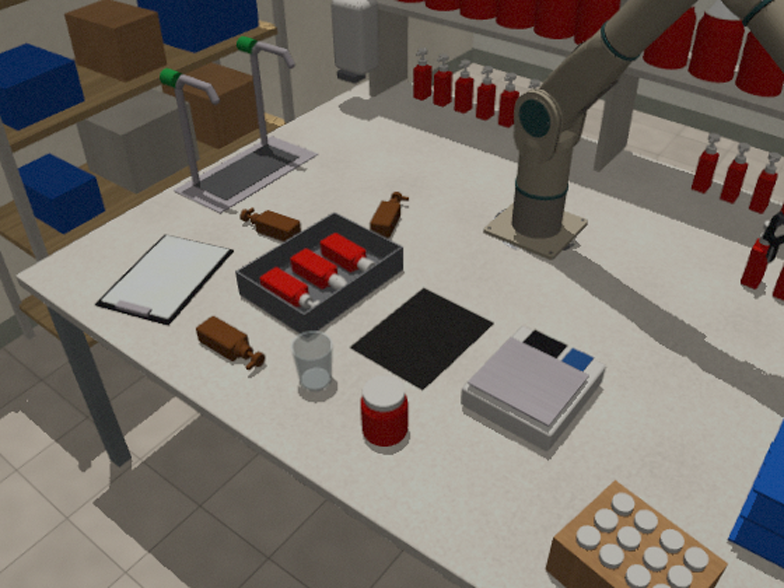

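The red bottles in the crate are the candidates, at these full-scale (1.4x) top-view pixels:
- Row 273, col 515: hooked white pump head with a spout. This fits the pump bottle.
- Row 319, col 515: pointed nozzle.
- Row 362, col 515: flat cap.

The brown pump bottles at (183,510), (355,635) and (460,535) are not meant. The scale is at (308,238) and the mat at (316,375).

```bash
python3 - <<'E'
from h import *
D={n:cam(n) for n in("top","scene")}
save(D["top"],"crop1.png",(165,285,320,420),6)
for n in D:
  for t,z in[("crate",0),("mat",0),("scale",0),("pan_top",78),("capped",27),("nozzled",27),("beaker",0),("tub",0)]:
    print(n,t,[(np.round(onz(D[n],q["position"],z)[:2]).tolist(),round(q["confidence"],2)) for q in ctrl.place_of(n,t)][:3])
def quad(n,t,z):
  m=ctrl.trace(n,t)[0]["mask"].astype(np.uint8); c=max(cv2.findContours(m,0,2)[0],key=cv2.contourArea)
  b=cv2.boxPoints(cv2.minAreaRect(c)); P=[onz(D[n],(p[1],p[0]),z) for p in b]
  print(t,np.round(P)[:,:2].tolist(),np.round(np.mean(P,0)))
quad("top","mat",4);quad("top","pan_top",78);quad("top","crate",70)
for t in["bottle","bottle_mid","pump_top"]:
  a=[(q["position"],round(q["confidence"],2)) for q in ctrl.place_of("top",t)]
  b=[(q["position"],round(q["confidence"],2)) for q in ctrl.place_of("scene",t)]
  for p,c in a:
    for r,e in b:
      X,res=tri([ray(D["top"],p),ray(D["scene"],r)])
      if max(res)<8: print(t,np.round(X),res,c,e,np.round(p),np.round(r))
E
```

```text
top crate [([506.0, -306.0], 0.88)]
top mat [([516.0, -2.0], 0.71), ([505.0, -299.0], 0.16)]
top scale [([524.0, 280.0], 0.77)]
top pan_top [([565.0, 287.0], 0.73)]
top capped [([396.0, -363.0], 0.68)]
top nozzled [([499.0, -384.0], 0.62)]
top beaker [([757.0, -97.0], 0.69), ([512.0, 4.0], 0.51)]
top tub []
scene crate [([500.0, -294.0], 0.7)]
scene mat [([523.0, 4.0], 0.87)]
scene scale [([516.0, 289.0], 0.93)]
scene pan_top [([557.0, 289.0], 0.9), ([439.0, -316.0], 0.54)]
scene capped [([385.0, -364.0], 0.74)]
scene nozzled [([485.0, -401.0], 0.93)]
scene beaker [([755.0, -93.0], 0.78), ([496.0, -297.0], 0.17)]
scene tub [([774.0, 95.0], 0.72)]
mat [[647.0, 106.0], [644.0, -97.0], [385.0, -92.0], [388.0, 107.0]] [516.   6.   4.]
pan_top [[641.0, 381.0], [638.0, 194.0], [480.0, 193.0], [481.0, 377.0]] [560. 286.  78.]
crate [[350.0, -163.0], [675.0, -185.0], [662.0, -431.0], [335.0, -402.0]] [ 505. -295.   70.]
bottle [ 292. -293.   43.] [1.5, 1.5] 0.94 0.74 [301. 370.] [162. 270.]
bottle [ 591. -382.   27.] [2.8, 2.8] 0.79 0.95 [199. 395.] [198. 192.]
bottle [ 412. -469.   16.] [1.3, 1.3] 0.76 0.76 [258. 426.] [167. 212.]
bottle [ 809. -381.   19.] [5.1, 5.1] 0.63 0.81 [127. 393.] [236. 146.]
bottle_mid [ 799. -314.   27.] [6.4, 6.4] 0.88 0.93 [130. 372.] [242. 163.]
bottle_mid [ 598. -321.   34.] [7.1, 7.1] 0.73 0.93 [197. 374.] [204. 203.]
bottle_mid [ 415. -546.    0.] [2.9, 2.9] 0.69 0.6 [257. 448.] [163. 195.]
bottle_mid [ 219. -328.   26.] [1.5, 1.5] 0.69 0.66 [325. 382.] [153. 275.]
pump_top [ 805. -209.   27.] [1.6, 1.6] 0.49 0.52 [130. 336.] [257. 183.]
pump_top [ 601. -216.   29.] [6.3, 6.3] 0.47 0.48 [194. 342.] [219. 231.]
pump_top [ 445. -627.   47.] [2.0, 2.0] 0.47 0.51 [245. 480.] [150. 174.]
pump_top [ 121. -363.   13.] [5.6, 5.6] 0.4 0.65 [356. 395.] [142. 285.]
```

View pics/crop1.png

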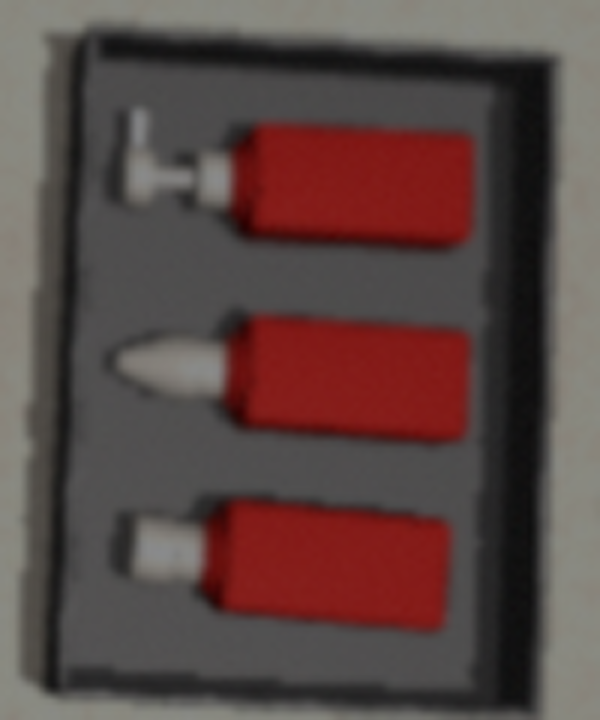

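The crop confirms it: the bottle at crop row 180, the farthest in world x, has the hook-like pump head with its spout pointing to world +x. The nozzle bottle is at row 365 and the capped one at row 560. Next I turn the tool and move over the pump bottle.

```bash
cat >> h.py <<'E'
def rem(p,yaw=None,s=None):
    s=s or ctrl.read_state(); r=R.from_euler("xyz",s["tool_rot"]); M=r.as_matrix()
    y0=np.arctan2(M[1,0],M[0,0]); d=M.T@(np.array(p)-s["eef_pos"])/25
    t=None if yaw is None else ((y0-yaw+np.pi)%(2*np.pi)-np.pi)/0.08
    print("t",round(s["clock"],2),"p",np.round(s["eef_pos"],1),"yaw",round(y0,3),"w",round(s["width"],1),"units",np.round(d,2),"turn",t)
E
python3 -m crank '[[[0,0,0,1],[0,0,0,1],[0,0,0,1],[0,0,0,1],[0,0,0,1],[0,0,0,1],[0,0,0,1],[0,0,0,1],[0,0,0,1],[0,0,0,1],[0,0,0,1],[0,0,0,1]]]' -1
python3 -m crank '[[[0,0,0,1],[0,0,0,1],[0,0,0,1],[0,0,0,1],[0,0,0,1],[0,0,0,0.5]]]'
python3 -c "
from h import *
rem([540,250,225],1.506);rem([595,-319,225],1.506)"
```

```text
clock: 3.55
eef_pos: [152.4, 631.9, 231.3]
tool_rot: [-3.141, -0.0, 1.941]
force: [-0.5, -0.2, 0.4]
width: 85.9
gripper_force: 0.0
clock: 4.05
eef_pos: [152.2, 631.9, 231.3]
tool_rot: [-3.142, 0.0, 1.501]
force: [-0.3, 0.1, -1.3]
width: 85.1
gripper_force: 0.0
t 4.05 p [152.2 631.9 231.3] yaw 1.501 w 85.1 units [-14.17  16.53   0.25] turn -0.057210321262934904
t 4.05 p [152.2 631.9 231.3] yaw 1.501 w 85.1 units [-36.72  20.3    0.25] turn -0.057210321262934904
```

```bash
python3 -m crank '[[[-0.83,0.97,0,0],[-0.83,0.97,0,0],[-0.83,0.97,0,0],[-0.83,0.97,0,0],[-0.83,0.97,0,0],[-0.83,0.97,0,0],[-0.83,0.97,0,0],[-0.83,0.97,0,0],[-0.83,0.97,0,0],[-0.83,0.97,0,0],[-0.83,0.97,0,0],[-0.83,0.97,0,0]]]' | head -2
python3 -m crank '[[[-0.83,0.97,0,0],[-0.83,0.97,0,0],[-0.83,0.97,0,0],[-0.83,0.97,0,0],[-0.83,0.97,0,0],[-1,0.16,0,0],[-1,0.16,0,0],[-1,0.16,0,0],[-1,0.16,0,0],[-1,0.16,0,0],[-1,0.16,0,0],[-1,0.16,0,0]]]' | head -2
python3 -m crank '[[[-1,0.16,0,0],[-1,0.16,0,0],[-1,0.16,0,0],[-1,0.16,0,0],[-1,0.16,0,0],[-1,0.16,0,0],[-1,0.16,0,0],[-1,0.16,0,0],[-1,0.16,0,0],[-1,0.16,0,0],[-1,0.16,0,0],[-1,0.16,0,0]]]' | head -2
python3 - <<'E'
from h import *
rem([595,-319,225],1.506)
d=cam("wrist"); save(d,"w1.png",s=1.2)
for t in["bottle","bottle_mid","pump_top"]:
  print(t,[(np.round(onz(d,q["position"],27)).tolist(),round(q["confidence"],2),np.round(q["position"])) for q in ctrl.place_of("wrist",t)])
E
```

```text
clock: 5.05
eef_pos: [427.3, 363.2, 231.5]
clock: 6.05
eef_pos: [557.0, 75.2, 231.4]
clock: 7.05
eef_pos: [585.1, -227.4, 231.3]
t 7.05 p [ 585.1 -227.4  231.3] yaw 1.505 w 85.4 units [-3.63  0.63  0.25] turn -0.01307062578770335
bottle [([600.0, -388.0, 27.0], 0.94, array([293., 298.])), ([422.0, -456.0, 27.0], 0.92, array([339., 179.])), ([291.0, -297.0, 27.0], 0.91, array([246.,  60.])), ([799.0, -383.0, 27.0], 0.82, array([281., 445.]))]
bottle_mid [([426.0, -528.0, 27.0], 0.85, array([375., 190.])), ([598.0, -321.0, 27.0], 0.75, array([249., 295.])), ([231.0, -320.0, 27.0], 0.73, array([263.,  25.])), ([797.0, -313.0, 27.0], 0.6, array([234., 449.]))]
pump_top [([796.0, -209.0, 27.0], 0.73, array([152., 459.])), ([608.0, -217.0, 27.0], 0.68, array([169., 299.]))]
```

View pics/w1.png

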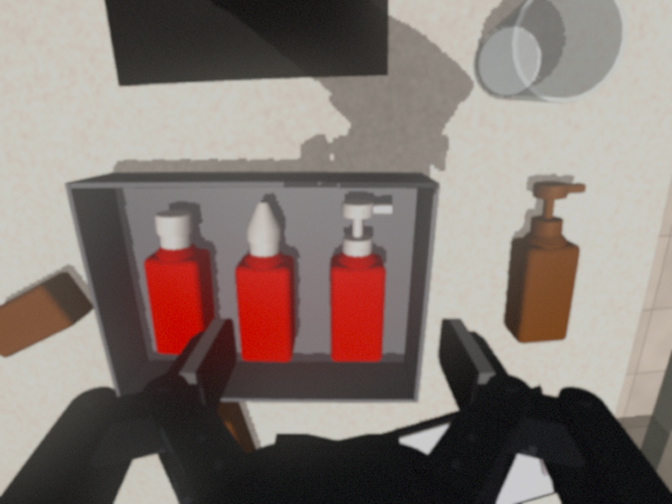

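The wrist view shows the pump bottle in the middle of the image, flask near (305,357) and head near (210,365) in the scaled picture, spout to the right (+x). It agrees with the other cameras to a few mm. I'll descend and grip at mid-flask.

```bash
python3 -m crank '[[[-0.93,0.2,0.5,0],[-0.93,0.2,0.5,0],[-0.93,0.2,0.5,0],[-0.93,0.2,0.5,0],[0,0,1,0],[0,0,1,0],[0,0,1,0]]]' | head -2
python3 -c "
from h import *
rem([599,-320,9],1.506)"
```

```text
clock: 7.83
eef_pos: [599.5, -318.7, 105.3]
t 7.83 p [ 599.5 -318.7  105.3] yaw 1.506 w 85.4 units [-0.06 -0.02  3.85] turn 0.0018659687178679274
```

```bash
python3 -m crank '[[[0,0,1,0],[0,0,1,0],[0,0,0.8,0],[0,0,0.6,0],[0,0,0.4,0],[0,0,0,0]]]'
python3 -m crank '[[[0,0,0,0],[0,0,0,0],[0,0,0,0],[0,0,0,0],[0,0,0,0],[0,0,0,0],[0,0,0,0]]]' 1
python3 -m crank '[[[0,0,-0.5,0],[0,0,-1,0],[0,0,-1,0],[0,0,-1,0],[0,0,-1,0]]]'
python3 -c "
from h import *
rem([520,-30,110],1.571)"
```

```text
clock: 8.33
eef_pos: [599.4, -317.8, 15.6]
tool_rot: [3.141, -0.004, 1.508]
force: [-13.2, 8.8, 26.8]
width: 85.6
gripper_force: 14.8
clock: 8.92
eef_pos: [609.4, -320.6, 20.8]
tool_rot: [3.121, 0.003, 1.507]
force: [2.1, 6.1, 38.0]
width: 55.2
gripper_force: 67.3
clock: 9.33
eef_pos: [598.4, -318.8, 124.2]
tool_rot: [-3.14, -0.001, 1.506]
force: [0.5, 0.6, -3.6]
width: 54.7
gripper_force: 66.0
t 9.33 p [ 598.4 -318.8  124.2] yaw 1.506 w 54.7 units [11.32 -3.88  0.59] turn -0.8144582794914812
```

```bash
python3 - <<'E'
from h import *
d=cam("wrist");e=cam("scene")
im=np.hstack([cv2.resize(d["img"],(400,300)),cv2.resize(e["img"][100:310,80:430],(400,300))])
cv2.imwrite("pics/g1.png",im[:,:,::-1])
for n,k in(("wrist",d),("scene",e)):
  for t in["bottle","pump_top","nozzled","capped"]: print(n,t,[(np.round(onz(k,q["position"],27)[:2]),round(q["confidence"],2)) for q in ctrl.place_of(n,t)][:3])
E
```

```text
wrist bottle [(array([ 588., -499.]), 0.85)]
wrist pump_top [(array([ 796., -207.]), 0.83), (array([ 609., -202.]), 0.57), (array([ 590., -500.]), 0.19)]
wrist nozzled [(array([ 500., -380.]), 0.56)]
wrist capped [(array([ 407., -370.]), 0.76)]
scene bottle [(array([ 490., -519.]), 0.92), (array([ 816., -375.]), 0.83), (array([ 306., -288.]), 0.8)]
scene pump_top [(array([ 502., -313.]), 0.66), (array([ 794., -214.]), 0.59), (array([ 447., -635.]), 0.53)]
scene nozzled []
scene capped [(array([ 401., -374.]), 0.71)]
```

View pics/g1.png

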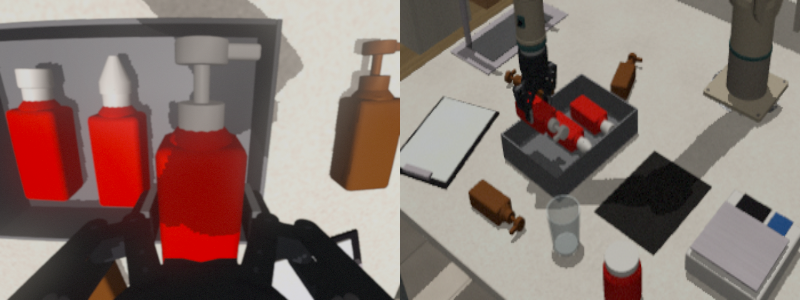

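The grasp is good: the bottle is held level and the neighbours haven't moved. Next it goes to the mat.

```bash
python3 -m crank '[[[0.9,-0.35,0,0],[1,-0.35,0,0],[1,-0.35,0,0],[1,-0.35,0,0],[1,-0.35,0,0],[1,-0.35,0,0],[1,-0.35,0,0],[1,-0.35,0,0],[1,-0.35,0,0],[1,-0.35,0,0],[1,-0.3,0,0],[1,-0.3,0,-0.8]]]' |head -2
python3 -m crank '[[[0,0,1,0],[0,0,1,0],[0,0,1,0],[0,0,0.5,0],[0,0,0.3,0],[0,0,0,0]]]'
python3 -c "
from h import *
rem([515,-15,22],1.571)"
```

```text
clock: 10.83
eef_pos: [515.7, -15.7, 123.5]
clock: 11.33
eef_pos: [515.4, -17.0, 27.3]
tool_rot: [-3.139, 0.0, 1.568]
force: [0.1, 0.5, -2.9]
width: 54.8
gripper_force: 66.0
t 11.33 p [515.4 -17.   27.3] yaw 1.568 w 54.8 units [ 0.08 -0.01  0.21] turn -0.031864694623040535
```

```bash
python3 -m crank '[[[0,0,0.15,0],[0,0,0.1,0],[0,0,0,0]]]'
python3 -m crank '[[[0,0,0,0],[0,0,0,0],[0,0,0,0],[0,0,0,0],[0,0,-0.8,0],[0,0,-1,0],[0,0,-1,0],[0,0,-1,0],[-1,0,-1,0],[-1,0,0,0],[0,0,0,0]]]' -1
python3 - <<'E'
from h import *
D={n:cam(n) for n in("wrist","top","scene")}
save(D["wrist"],"w2.png")
rem([515,-15,22],1.571)
for t in["bottle","bottle_mid","pump_top"]:
  for n in D: print(t,n,[(np.round(onz(D[n],q["position"],26)[:2]).tolist(),round(q["confidence"],2)) for q in ctrl.place_of(n,t)][:4])
E
```

```text
clock: 11.58
eef_pos: [516.7, -16.8, 22.9]
tool_rot: [3.141, 0.0, 1.569]
force: [0.3, 0.1, -3.3]
width: 54.6
gripper_force: 66.1
clock: 12.5
eef_pos: [517.4, -72.7, 145.0]
tool_rot: [3.136, 0.004, 1.563]
force: [0.6, -0.2, 0.2]
width: 85.7
gripper_force: 0.0
t 12.65 p [515.8 -66.4 142.5] yaw 1.568 w 85.4 units [ 2.05 -0.04  4.82] turn -0.03402101487999243
bottle wrist [([518.0, -87.0], 0.92)]
bottle top [([284.0, -308.0], 0.86), ([420.0, -474.0], 0.62), ([800.0, -382.0], 0.6)]
bottle scene [([417.0, -460.0], 0.72), ([802.0, -382.0], 0.72), ([299.0, -295.0], 0.52)]
bottle_mid wrist [([516.0, -22.0], 0.97)]
bottle_mid top [([519.0, -13.0], 0.71), ([802.0, -313.0], 0.7), ([215.0, -318.0], 0.58)]
bottle_mid scene [([807.0, -311.0], 0.88), ([400.0, -367.0], 0.74), ([517.0, -23.0], 0.71), ([215.0, -346.0], 0.58)]
pump_top wrist [([518.0, 87.0], 0.92), ([793.0, -199.0], 0.92)]
pump_top top [([445.0, -639.0], 0.62), ([519.0, 82.0], 0.6), ([805.0, -215.0], 0.59), ([130.0, -353.0], 0.44)]
pump_top scene [([516.0, 99.0], 0.48), ([802.0, -213.0], 0.46)]
```

View pics/w2.png

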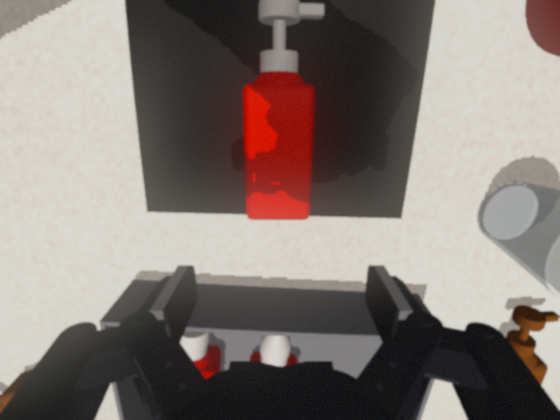

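The bottle lies flat on the mat, let go: base near (518,-86), pump top near (518,87), both in world mm. The tool can't tilt, so standing it up takes four moves:
1. Regrip near the base.
2. Lever the shoulder up on the pan's near edge, with the pads acting as a pivot.
3. Lean the bottle there and push it upright.
4. Take it by the collar across its y axis.

```bash
python3 -m crank '[[[0.25,0.1,1,0],[0,0,1,0],[0,0,1,0],[0,0,1,0],[0,0,0.5,0],[0,0,0.3,0],[0,0,0,0]]]'
python3 -c "
from h import *
rem([518,-60,20],1.571)"
```

```text
clock: 13.68
eef_pos: [517.7, -60.4, 21.2]
tool_rot: [-3.139, -0.0, 1.569]
force: [-0.3, -0.0, -0.2]
width: 85.3
gripper_force: 0.0
t 13.68 p [517.7 -60.4  21.2] yaw 1.569 w 85.3 units [0.02 0.01 0.05] turn -0.029714082973442135
```

```bash
python3 -m crank '[[[0,0,0,0],[0,0,0,0],[0,0,0,0],[0,0,0,0],[0,0,0,0],[0,0,0,0],[0,0,-0.5,0],[0,0,-1,0],[0,0,-1,0],[0,0,-1,0],[0,0,-0.8,0],[0,0,0,0]]]' 1
python3 -m crank '[[[0.8,0.1,0,0],[0.9,0.1,0,0],[0.9,0.1,0,0],[0.9,0.1,0,0],[0.9,0.1,0,0],[0.9,0,0,0],[0.8,0,0,0],[0,0,0,0]]]'
python3 - <<'E'
from h import *
D={n:cam(n) for n in("wrist","scene")}
im=np.hstack([cv2.resize(D["wrist"]["img"],(400,300)),cv2.resize(D["scene"]["img"][180:360,220:460],(400,300))])
cv2.imwrite("pics/g2.png",im[:,:,::-1])
rem([530,118,96],1.571)
w=D["wrist"]
for n in D:
 for t in("pump_top","bottle_mid"): print(n,t,[(np.round(onz(D[n],q["position"],125)[:2]).tolist(),round(q["confidence"],2)) for q in ctrl.place_of(n,t)][:3])
q=[proj(w,(x,197,78)) for x in(480,640)];print(np.round(q))
E
```

```text
clock: 14.68
eef_pos: [521.2, -60.9, 133.9]
tool_rot: [3.134, 0.001, 1.569]
force: [0.6, -0.7, -4.4]
width: 55.1
gripper_force: 64.7
clock: 15.35
eef_pos: [530.3, 98.1, 128.6]
tool_rot: [-3.139, -0.003, 1.576]
force: [-0.2, 0.6, -3.7]
width: 55.0
gripper_force: 64.7
t 15.45 p [530.6  93.  129.1] yaw 1.571 w 54.7 units [ 1.   -0.02  1.32] turn 0.004753776619392802
wrist pump_top []
wrist bottle_mid [([531.0, 136.0], 0.94)]
scene pump_top [([864.0, -124.0], 0.5), ([525.0, -532.0], 0.47), ([267.0, -249.0], 0.47)]
scene bottle_mid [([334.0, -232.0], 0.97), ([539.0, -410.0], 0.95), ([541.0, 138.0], 0.94)]
[[ 78. 196.]
 [ 82. 461.]]
```

View pics/g2.png

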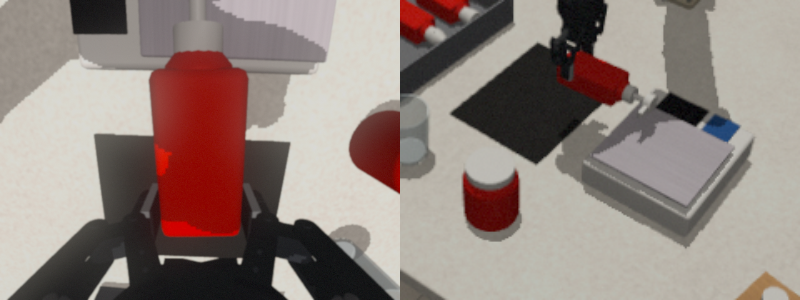

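```bash
python3 -m crank '[[[0.5,0,0,0],[0.5,0,0.5,0],[0,0,0.5,0],[0,0,0.3,0],[0,0,0,0]]]'
python3 -m crank '[[[0,0,0.2,0],[0,0,0.2,0],[0,0,0.2,0],[0,0,0,0]]]'
python3 -c "
from h import *
rem([530,118,38],1.571)"
```

```text
clock: 16.07
eef_pos: [530.6, 119.0, 95.9]
tool_rot: [-3.139, -0.001, 1.57]
force: [-0.5, 2.0, -0.1]
width: 54.6
gripper_force: 65.2
clock: 16.4
eef_pos: [531.0, 114.4, 82.8]
tool_rot: [-3.141, 0.002, 1.567]
force: [-3.6, -4.1, 7.5]
width: 54.7
gripper_force: 66.3
t 16.4 p [531.  114.4  82.8] yaw 1.567 w 54.7 units [ 0.15 -0.04  1.79] turn -0.04988388305322555
```

```bash
for i in 1; do python3 -m crank '[[[0,0,0.25,0],[0,0,0.25,0],[0,0,0.25,0],[0,0,0,0]]]' | grep -E "eef|force"; done
python3 - <<'E'
from h import *
d=cam("wrist"); e=cam("scene")
for n in("bottle_mid","pump_top","bottle"):
    a=ctrl.place_of("wrist",n)[:2];b=ctrl.place_of("scene",n)
    for p in a:
      for r in b:
        X,res=tri([ray(d,p["position"]),ray(e,r["position"])])
        if max(res)<10 and X[2]>0: print(n,np.round(X),res)
E
```

```text
eef_pos: [531.7, 111.4, 64.0]
force: [-3.0, -9.2, 6.1]
gripper_force: 68.5
bottle [533.  89.  53.] [3.6, 3.6]
```

```bash
python3 -m crank '[[[0,0,0.25,0],[0,0,0.25,0],[0,0,0,0]]]' | grep -E "eef|force"
python3 -m crank '[[[0,0,0.25,0],[0,0,0.15,0],[0,0,0,0]]]' | grep -E "eef|force"
python3 - <<'E'
from h import *
d=cam("wrist"); e=cam("scene")
im=np.hstack([cv2.resize(d["img"],(400,300)),cv2.resize(e["img"][180:330,240:440],(400,300))])
cv2.imwrite("pics/g3.png",im[:,:,::-1])
E
```

```text
eef_pos: [531.7, 111.2, 51.5]
force: [-2.6, -9.7, 5.6]
gripper_force: 70.6
eef_pos: [531.9, 112.1, 41.6]
force: [-2.0, -8.7, 5.1]
gripper_force: 72.6
```

View pics/g3.png

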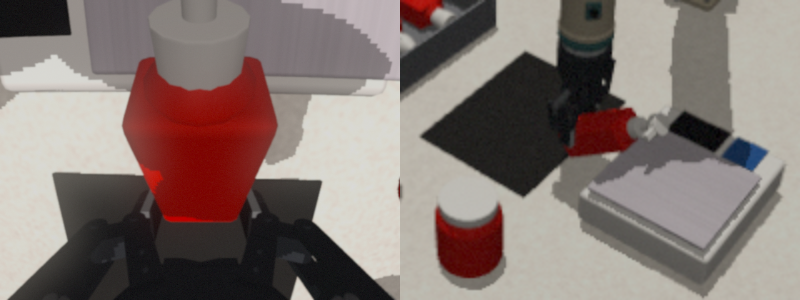

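The bottle is pivoting in the grip: its shoulder rests on the pan edge and the base is going down, with steady forces of about 10 N. I'll lower further.

```bash
python3 -m crank '[[[0,0,0.2,0],[0,0,0,0]]]' | grep -E "eef|force"
python3 -m crank '[[[0,0,0.2,0],[0,0,0,0]]]' | grep -E "eef|force"
python3 -m crank '[[[0,0,0.15,0],[0,0,0,0]]]' | grep -E "eef|force"
```

```text
eef_pos: [532.0, 112.7, 36.8]
force: [-1.6, -7.3, 5.5]
gripper_force: 73.7
eef_pos: [532.1, 113.6, 31.8]
force: [-2.0, -6.8, 6.1]
gripper_force: 74.9
eef_pos: [532.2, 114.1, 28.2]
force: [-2.6, -5.0, 6.8]
gripper_force: 75.8
```

```bash
python3 -m crank '[[[0,0,0.15,0],[0,0,0,0]]]' | grep -E "eef|force"
python3 -m crank '[[[0,0,0.15,0],[0,0,0,0]]]' | grep -E "eef|force"
python3 -m crank '[[[0,0,0.15,0],[0,0,0,0]]]' | grep -E "eef|force"
```

```text
eef_pos: [532.6, 114.0, 24.5]
force: [-1.3, -4.4, 5.3]
gripper_force: 76.5
eef_pos: [533.0, 113.6, 23.0]
force: [-4.5, -6.3, 25.0]
gripper_force: 79.6
eef_pos: [533.3, 112.8, 21.9]
force: [-9.7, -7.5, 48.7]
gripper_force: 84.7
```

```bash
python3 -m crank '[[[0,0,-0.3,0],[0,0,0,0]]]' | grep -E "eef|force"
python3 -m crank '[[[0,0,0,0],[0,0,0,0],[0,0,0,0],[0,0,0,0]]]' -1 | grep -E "eef|force"
python3 -m crank '[[[-0.2,0,-0.3,0],[-0.2,0,-0.6,0],[0,0,-1,0],[0,0,-1,0],[0,0,-1,0],[0,0,-1,0],[0,0,-1,0],[0,0,-1,0],[0,0,0,0]]]' | grep -E "eef|force"
python3 - <<'E'
from h import *
d=cam("wrist"); e=cam("scene"); f=cam("top")
im=np.hstack([cv2.resize(d["img"],(400,300)),cv2.resize(e["img"][180:330,240:440],(400,300))])
cv2.imwrite("pics/g4.png",im[:,:,::-1])
C={"wrist":d,"scene":e,"top":f}
for n in("bottle","bottle_mid","pump_top"):
    L={c:[(q["position"],round(q["confidence"],2)) for q in ctrl.place_of(c,n)] for c in C}
    for c1,c2 in(("wrist","scene"),("top","scene"),("wrist","top")):
     for p in L[c1]:
      for r in L[c2]:
        X,res=tri([ray(C[c1],p[0]),ray(C[c2],r[0])])
        if max(res)<8 and 450<X[0]<620 and 50<X[1]<300: print(n,c1,c2,np.round(X),res,p[1],r[1])
E
```

```text
eef_pos: [533.2, 115.9, 25.7]
force: [0.9, -1.8, -2.0]
gripper_force: 78.2
eef_pos: [531.3, 117.1, 23.2]
force: [0.3, 0.3, -0.9]
gripper_force: 0.0
eef_pos: [534.4, 106.5, 201.0]
force: [0.3, -0.3, -0.6]
gripper_force: 0.0
bottle wrist scene [535. 112.  12.] [1.6, 1.6] 0.79 0.9
bottle top scene [533. 114.  12.] [4.1, 4.1] 0.53 0.9
bottle wrist top [532. 116.  20.] [2.0, 2.0] 0.79 0.53
bottle_mid wrist scene [533. 153.  52.] [1.3, 1.3] 0.76 0.64
pump_top wrist scene [530. 230. 144.] [5.1, 5.1] 0.7 0.63
```

View pics/g4.png

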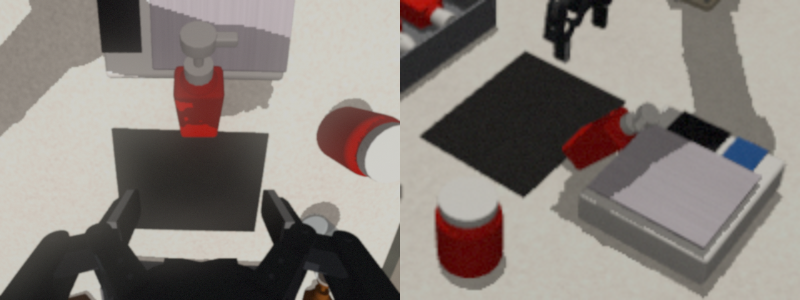

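The bottle now leans stably: base on the counter, shoulder on the pan edge, axis about 46° up, head near (530,230,140). I'll turn the gripper so its fingers straddle the head along y, then push it upright.

```bash
python3 -m crank '[[[1,0,0,0],[1,0,0,0],[1,0,0,0],[1,0,0,0],[0,0,0,-1],[0,0,0,-1],[0,0,0,-1],[0,0,0,-1],[0,0,0,-1],[0,0,0,-1],[0,0,0,-1],[0,0,0,-1]]]' |grep -E "eef"
python3 -m crank '[[[0,0,0,-1],[0,0,0,-1],[0,0,0,-1],[0,0,0,-1],[0,0,0,-1],[0,0,0,-1],[0,0,0,-1],[0,0,0,-1],[0,0,0,-1],[0,0,0,-1],[0,0,0,-1],[0,0,0,-0.7]]]' |grep -E "eef"
python3 - <<'E'
from h import *
rem([531,208,97],3.1416)
print(np.round(ctrl.read_state()["qpos"],2))
d=cam("wrist"); e=cam("scene"); f=cam("top")
C={"wrist":d,"scene":e,"top":f}
for n in("bottle","bottle_mid","pump_top"):
    L={c:[(q["position"],round(q["confidence"],2)) for q in ctrl.place_of(c,n)] for c in C}
    for c1,c2 in(("wrist","scene"),("top","scene"),("wrist","top")):
     for p in L[c1]:
      for r in L[c2]:
        X,res=tri([ray(C[c1],p[0]),ray(C[c2],r[0])])
        if max(res)<8 and 450<X[0]<620 and 50<X[1]<300: print(n,c1,c2,np.round(X),res,p[1],r[1])
E
```

```text
eef_pos: [531.6, 206.9, 196.1]
eef_pos: [531.7, 206.7, 196.1]
t 22.58 p [531.7 206.7 196.1] yaw -3.135 w 85.6 units [0.02 0.05 3.96] turn 0.08312819630824642
[-0.43  0.56  0.01  1.78 -0.01  0.8   1.17]
bottle wrist scene [534. 113.  12.] [4.7, 4.7] 0.69 0.61
bottle top scene [532. 111.  13.] [4.0, 4.0] 0.79 0.61
bottle wrist top [532. 116.   8.] [1.9, 1.9] 0.69 0.79
bottle_mid wrist scene [537. 154.  60.] [3.8, 3.8] 0.6 0.98
bottle_mid top scene [542. 161.  70.] [6.7, 6.7] 0.71 0.98
bottle_mid wrist top [534. 163.  77.] [3.9, 3.9] 0.6 0.71
pump_top wrist scene [532. 224. 147.] [0.4, 0.4] 0.95 0.49
pump_top top scene [538. 222. 150.] [5.3, 5.3] 0.56 0.49
pump_top wrist top [546. 225. 115.] [1.0, 1.0] 0.95 0.56
pump_top wrist top [524. 187. 264.] [6.5, 6.5] 0.7 0.56
```

```bash
python3 -m crank '[[[0,0,1,0],[0,0,1,0],[0,0,0.8,0],[0,0,0.5,0],[0,0,0.3,0],[0,0,0,0]]]' |grep -E "eef|force"
python3 -m crank '[[[0,0,0.2,0],[0,0,0.15,0],[0,0,0,0]]]' |grep -E "eef|force"
```

```text
eef_pos: [530.7, 206.6, 104.8]
force: [-0.7, -0.3, -1.0]
gripper_force: 0.0
eef_pos: [531.8, 207.0, 97.6]
force: [0.4, 0.1, 0.8]
gripper_force: 0.0
```

```bash
python3 - <<'E'
from h import *
e=cam("scene");d=cam("wrist")
im=np.hstack([cv2.resize(d["img"],(400,300)),cv2.resize(e["img"][170:320,240:440],(400,300))])
cv2.imwrite("pics/g5.png",im[:,:,::-1])
E
```

```text
(no output)
```

View pics/g5.png

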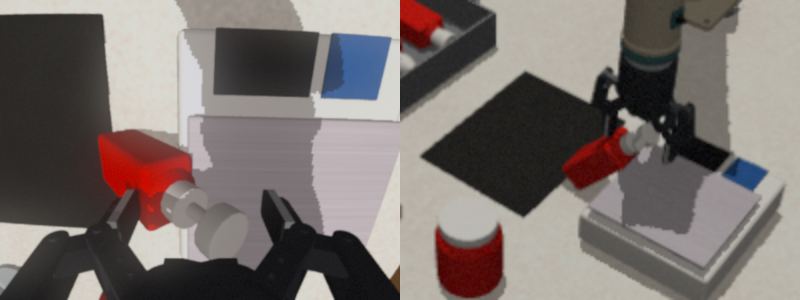

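The fingers straddle the neck: bottle head near (235,220) in the left half, between them, and the -y finger clear above the flask. I'll push slowly toward -y while rising a little.

```bash
python3 -m crank '[[[0,-0.4,-0.1,0],[0,-0.4,-0.1,0],[0,-0.4,-0.1,0],[0,-0.4,-0.1,0],[0,0,0,0]]]' |grep -E "eef|force"
cat > look.py <<'E'
from h import *
C={c:cam(c) for c in("wrist","scene","top")}
for n in("bottle","bottle_mid","pump_top"):
    L={c:[(q["position"],round(q["confidence"],2)) for q in ctrl.place_of(c,n)] for c in C}
    for c1,c2 in(("wrist","scene"),("top","scene"),("wrist","top")):
     for p in L[c1]:
      for r in L[c2]:
        X,res=tri([ray(C[c1],p[0]),ray(C[c2],r[0])])
        if max(res)<10 and 450<X[0]<650 and 40<X[1]<330 and X[2]<300: print(n,c1,c2,np.round(X),res,p[1],r[1])
E
python3 look.py
```

```text
eef_pos: [532.4, 162.9, 108.3]
force: [0.4, -0.9, 0.3]
gripper_force: 0.0
bottle wrist scene [534. 113.  12.] [2.8, 2.8] 0.61 0.9
bottle top scene [538. 117.  19.] [4.4, 4.4] 0.73 0.9
bottle wrist top [533. 119.  20.] [3.1, 3.1] 0.61 0.73
bottle_mid top scene [538. 146.  79.] [7.3, 7.3] 0.67 0.61
pump_top wrist scene [535. 191. 160.] [0.4, 0.4] 0.71 0.65
```

```bash
python3 -m crank '[[[0,-0.3,-0.08,0],[0,-0.3,-0.08,0],[0,-0.3,-0.08,0],[0,-0.2,0,0],[0,-0.2,0,0],[0,-0.2,0,0],[0,0,0,0],[0,0,0,0],[0,0,0,0]]]' |grep -E "eef|force"
python3 look.py
```

```text
eef_pos: [531.9, 129.8, 113.5]
force: [-0.7, 0.6, -0.5]
gripper_force: 0.0
bottle wrist scene [532. 110.  11.] [3.1, 3.1] 0.59 0.78
bottle top scene [536. 114.  18.] [4.8, 4.8] 0.48 0.78
bottle wrist top [531. 115.  16.] [3.3, 3.3] 0.59 0.48
bottle_mid top scene [538. 125.  80.] [7.3, 7.3] 0.53 0.83
pump_top wrist scene [532. 148. 172.] [2.4, 2.4] 0.58 0.66
```

The bottle now stands against the mat edge, about 12° off upright. I'll close on the collar, which squares it up, then lift.

```bash
python3 -m crank '[[[0,0.1,0,0],[0,0,0,0],[0,0,0,0],[0,0,0,0],[0,0,0,0],[0,0,0,0],[0,0,0,0],[0,0,0,0],[0,0,0,0]]]' 1
python3 -m crank '[[[0,0,-0.3,0],[0,0,-0.5,0],[0,0,-1,0],[0,0,-1,0],[0,0,-1,0],[0,0,-1,0],[0,0,0,0],[0,0,0,0]]]'
python3 look.py
```

```text
clock: 27.15
eef_pos: [532.6, 131.7, 114.2]
tool_rot: [3.142, 0.001, -3.139]
force: [-1.8, -0.4, 6.9]
width: 35.5
gripper_force: 54.9
clock: 27.82
eef_pos: [532.0, 132.1, 234.3]
tool_rot: [3.141, 0.001, -3.138]
force: [-0.1, -1.4, -3.9]
width: 35.2
gripper_force: 53.8
bottle wrist scene [541. 125. 125.] [3.7, 3.7] 0.78 0.92
bottle top scene [540. 125. 126.] [4.4, 4.4] 0.58 0.92
bottle wrist top [537. 129. 131.] [0.0, 0.0] 0.78 0.58
bottle_mid top scene [539. 129. 173.] [0.3, 0.3] 0.46 0.62
```

```bash
python3 -m crank '[[[-0.1,0.5,0,0],[-0.2,0.8,0,0],[-0.2,0.9,0,0],[-0.2,1,0,0],[-0.2,1,0,0],[-0.1,0.9,0,0],[0,0.8,0,0],[0,0.45,0,0],[0,0,0,0],[0,0,0.6,0],[0,0,0.5,0],[0,0,0,0]]]'|grep -E "eef|force"
python3 -m crank '[[[0,0,0.3,0],[0,0,0.2,0],[0,0,0,0]]]'|grep -E "eef|force"
python3 look.py
```

```text
eef_pos: [554.9, 288.4, 203.5]
force: [0.2, 0.1, -3.4]
gripper_force: 53.9
eef_pos: [556.5, 290.1, 193.1]
force: [-0.3, -0.3, -2.5]
gripper_force: 54.0
bottle wrist scene [560. 285.  87.] [3.0, 3.0] 0.76 0.88
bottle top scene [560. 282.  86.] [0.5, 0.5] 0.53 0.88
bottle wrist top [562. 287.  74.] [1.9, 1.9] 0.76 0.53
bottle_mid top scene [564. 288. 154.] [6.4, 6.4] 0.78 0.8
```

```bash
python3 -m crank '[[[0,0,0.1,0],[0,0,0.1,0],[0,0,0,0]]]'|grep -E "eef|force"
python3 -m crank '[[[0,0,0.1,0],[0,0,0.1,0],[0,0,0,0]]]'|grep -E "eef|force"
python3 -m crank '[[[0,0,0.1,0],[0,0,0.1,0],[0,0,0,0]]]'|grep -E "eef|force"
```

```text
eef_pos: [557.7, 290.8, 189.5]
force: [-0.1, -1.5, 6.3]
gripper_force: 56.7
eef_pos: [558.7, 290.8, 186.3]
force: [-0.0, -3.2, 14.7]
gripper_force: 59.4
eef_pos: [560.3, 290.4, 183.1]
force: [-0.4, -5.1, 22.8]
gripper_force: 63.0
```

```bash
python3 -m crank '[[[0,0,-0.15,0],[0,0,-0.12,0],[0,0,0,0],[0,0,0,0]]]'|grep -E "eef|force"
python3 -m crank '[[[0,0,0,0],[0,0,0,0],[0,0,0,0],[0,0,0,0],[0,0,0,0],[0,0,0,0],[0,0,0,0]]]' -1|grep -E "eef|force|wid"
python3 look.py
```

```text
eef_pos: [558.8, 290.6, 187.9]
force: [0.7, -1.8, 9.3]
gripper_force: 58.2
eef_pos: [556.2, 290.8, 185.0]
force: [1.0, 0.5, 0.2]
width: 85.6
gripper_force: 0.0
bottle wrist scene [560. 284.  86.] [2.0, 2.0] 0.76 0.74
bottle top scene [557. 287.  86.] [5.4, 5.4] 0.7 0.74
bottle wrist top [552. 286. 105.] [0.3, 0.3] 0.76 0.7
bottle_mid top scene [567. 291. 146.] [6.9, 6.9] 0.6 0.75
pump_top wrist scene [559. 287. 251.] [2.3, 2.3] 0.85 0.69
```

The bottle stands upright on the pan, base near (559,286) and top near (559,287,251), let go. I'll raise, shut the fingers, and center over the head.

```bash
python3 -m crank '[[[0,0,-0.5,0],[0,0,-1,0],[0,0,-1,0],[0,0,-1,0],[0,0,-1,0],[0,0,-0.4,0],[0,0,0,0]]]'|grep -E "eef|force"
python3 -m crank '[[[-0.1,-0.15,0,0],[0,0,0,0],[0,0,0,0],[0,0,0,0],[0,0,0,0],[0,0,0,0],[0,0,0,0],[0,0,0,0],[0,0,0,0]]]' 1|grep -E "clock|eef|force|wid"
python3 look.py; python3 -c "
from h import *
rem([559,287,252])"
```

```text
eef_pos: [557.7, 291.5, 310.5]
force: [0.7, 0.8, -0.9]
gripper_force: 0.0
clock: 33.87
eef_pos: [558.9, 287.1, 307.8]
force: [-0.0, -0.9, -0.2]
width: -0.1
gripper_force: 0.0
bottle wrist scene [563. 287.  74.] [2.0, 2.0] 0.94 0.94
bottle top scene [556. 287.  70.] [4.9, 4.9] 0.69 0.94
bottle wrist top [554. 287.  92.] [3.9, 3.9] 0.94 0.69
bottle_mid top scene [569. 289. 143.] [4.2, 4.2] 0.84 0.77
pump_top wrist scene [561. 286. 246.] [1.2, 1.2] 0.58 0.43
t 34.47 p [558.9 287.1 307.8] yaw -3.138 w -0.2 units [-0.01 -0.    2.23] turn None
```

```bash
python3 -m crank '[[[0,0,0.8,0],[0,0,0.8,0],[0,0,0.4,0],[0,0,0,0]]]'|grep -E "eef|force"
python3 -m crank '[[[0,0,0.2,0],[0,0,0.2,0],[0,0,0.2,0],[0,0,0,0]]]'|grep -E "eef|force"
python3 -m crank '[[[0,0,0.15,0],[0,0,0.15,0],[0,0,0,0]]]'|grep -E "eef|force"
```

```text
eef_pos: [557.4, 286.3, 255.3]
force: [-0.2, -0.3, -0.8]
gripper_force: 0.0
eef_pos: [559.6, 287.4, 243.2]
force: [0.3, 0.0, 4.4]
gripper_force: 2.3
eef_pos: [559.8, 287.5, 236.3]
force: [-0.5, 0.7, 6.1]
gripper_force: 3.3
```

```bash
python3 -m crank '[[[0,0,0.12,0],[0,0,0.12,0],[0,0,0,0]]]'|grep -E "eef|force"
python3 -m crank '[[[0,0,0.1,0],[0,0,0,0]]]'|grep -E "eef|force: \["
python3 -m crank '[[[0,0,0.08,0],[0,0,0,0]]]'|grep -E "eef|force: \["
```

```text
eef_pos: [559.8, 287.5, 230.7]
force: [-0.7, -0.3, 8.4]
gripper_force: 4.0
eef_pos: [559.8, 287.5, 228.5]
force: [-0.5, 0.2, 9.6]
eef_pos: [559.9, 287.6, 227.1]
force: [-1.8, -0.6, 11.4]
```

```bash
python3 -m crank '[[[0,0,0.06,0],[0,0,0,0]]]'|grep -E "eef|force: \["
python3 -m crank '[[[0,0,0.06,0],[0,0,0,0],[0,0,0,0]]]'|grep -E "eef|force: \["
```

```text
eef_pos: [560.0, 287.6, 226.2]
force: [-1.6, -1.0, 15.0]
eef_pos: [560.2, 287.8, 225.4]
force: [-2.7, -1.9, 16.1]
```

The force slope has stiffened well past 9 N and is now 16 N, so the stop has been reached and held. I'll rise gently and check.

```bash
python3 -m crank '[[[0,0,0,0],[0,0,-0.2,0],[0,0,-0.4,0],[0,0,-0.6,0],[0,0,-0.8,0],[0,0,-1,0],[0,0,-1,0],[0,0,-1,0],[0,0,0,0],[0,0,0,0],[0,0,0,0]]]'|grep -E "eef|force: \["
python3 look.py
python3 - <<'E'
from h import *
for n in("top","scene","wrist"):
  d=cam(n)
  for t,z in[("capped",27),("nozzled",27),("beaker",0),("tub",0)]:
    print(n,t,[(np.round(onz(d,q["position"],z)[:2]).tolist(),round(q["confidence"],2)) for q in ctrl.place_of(n,t)][:2])
E
```

```text
eef_pos: [558.5, 286.8, 346.3]
force: [-0.8, -0.4, -0.7]
bottle wrist scene [563. 282.  80.] [2.0, 2.0] 0.94 0.98
bottle top scene [562. 283.  81.] [3.1, 3.1] 0.61 0.98
bottle wrist top [560. 284.  88.] [0.6, 0.6] 0.94 0.61
bottle_mid top scene [570. 282. 140.] [1.4, 1.4] 0.98 0.96
bottle_mid top scene [556. 275. 124.] [2.4, 2.4] 0.45 0.96
pump_top wrist top [564. 282. 236.] [1.8, 1.8] 0.58 0.62
top capped [([393.0, -368.0], 0.6)]
top nozzled [([496.0, -385.0], 0.87)]
top beaker [([763.0, -98.0], 0.58)]
top tub [([769.0, 114.0], 0.65)]
scene capped [([410.0, -356.0], 0.84)]
scene nozzled [([489.0, -379.0], 0.62), ([771.0, -80.0], 0.37)]
scene beaker [([758.0, -91.0], 0.63)]
scene tub [([778.0, 96.0], 0.7), ([353.0, -408.0], 0.35)]
wrist capped []
wrist nozzled []
wrist beaker [([758.0, -102.0], 0.68)]
wrist tub [([772.0, 96.0], 0.9)]
```

```bash
python3 -c "
from cell import ctrl
print(ctrl.finish_job())"
```

```text
the job is handed in; nothing more can be done
None
```

I've handed the job in: the pump bottle lay on the mat, was stood upright in the middle of the pan, and was pressed to its stop at about 16 N and let spring back; my last camera check showed it standing there with the other things unmoved, but no verdict came back.

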